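# Square a dummy-load block up to the cooling fence

## Task

Without gripping or lifting it, and without touching its two black binding posts, push the heavy aluminium load block round by its corners until its flat side (the side away from the posts) squarely faces the aluminium cooling fence while the block still stands clear of it; never let a corner of the skewed block strike the fence. Then push it straight up so that the whole flat side rests flush against the fence, and leave it there. Leave everything else on the bench where it is.

Things in the scene. Friction and masses are not known exactly. Their poses are not given: they have to be found in the camera images.
- load: heavy cast aluminium block, a plain box 95 mm (its x) x 125 mm (its y) x 46 mm tall, low ribs on top (to 51 mm), 0.6 to 0.95 kg; takes roughly 3 to 7 N to slide. Too wide to grasp. Origin: centre of its underside; x points out of the flat side that must go to the fence, z up. It starts with its centre 150 to 185 mm from the fence face, turned 0.7 to 1.6 rad anticlockwise from facing it
- posts: the two black binding posts standing fixed on top of the block nearer its rear side (opposite the flat side), each 16 mm across, tops 61 mm above the bench, 30 mm to either side (y) of this origin; not to be touched. Origin: midway between their feet, 49 mm above the bench, 20 mm from the block's centre towards its -x; axes as the block's
- load_flat (a point): centre of the block's flat side, 47.5 mm from the block's centre along its x, 23 mm above the bench; axes as the block's
- fence: cooling fence, fixed to the bench: upright aluminium plate 300 mm long (its y), 60 mm tall, 10 mm thick, with a foot and fins on its far side to 50 mm behind the face. Origin: on the bench at the middle of its working face, which is the face towards the robot; x points away from the robot, into the plate and normal to the face, y along the plate
- cutters: side cutters with red handles, about 130 mm long, lying flat; origin at the pivot; a bystander, loose
- needle_pliers: needle-nose pliers with blue handles, about 160 mm long, lying flat; origin at the pivot; a bystander, loose
- screwdriver: screwdriver about 170 mm long, lying flat; origin near its middle; a bystander, loose
- spool: grey solder spool 54 mm across, 40 mm tall; origin at its foot; a bystander, loose
- flux_jar: small jar 48 mm across, 50 mm tall; origin at its foot; a bystander, loose
- screw_dish: shallow steel dish 80 mm across, 25 mm tall; origin at its foot; a bystander, loose
- enclosure: black plastic project box 75 x 50 x 28 mm; origin at the centre of its underside; a bystander, loose
Mind the look-alikes: they are no part of the job. Of the things that look like the load, take the one that is farthest from the robot's base at the start.

How it is judged (in metres and radians):
On the way:
1. the block's flat side faces the fence squarely (within 0.15 rad), its middle still more than 12 mm clear of it (angle between the x axis of load and the x axis of fence, either way round below 0.15 rad and x of load_flat in the frame of fence between -0.16 and -0.012 m), for 0.2 s.
At the end, for the whole second after the job is handed in: the block stands flat on the bench at rest, flat side parallel to the fence within 0.045 rad, its middle within 4 mm of the fence face, and its whole width on the fence (centre within 88 mm of the fence's middle along it) (angle between the x axis of load and the x axis of fence, either way round below 0.045 rad and x of load_flat in the frame of fence between -0.004 and 0.004 m and y of load_flat in the frame of fence between -0.088 and 0.088 m and height (world z) of load below 0.006 m and angle between load's own z axis and vertical below 0.05 rad and linear speed of load below 0.01 m/s); the robot touches nothing.
It fails at once if the robot touches the binding posts (contact force between any of the fingers, the arm and posts above 2 N).
It fails at once if the block is lifted or tipped (height (world z) of load above 0.01 m or angle between load's own z axis and vertical above 0.12 rad).
It fails at once if the block strikes the fence while more than 0.2 rad askew (contact force between load and fence above 1 N and angle between the x axis of load and the x axis of fence, either way round above 0.2 rad).
It fails at once if a bystander is moved more than 20 mm (distance of any of cutters, needle_pliers, screwdriver, spool, flux_jar, screw_dish, enclosure from where it was at the start of the episode above 0.02 m).
It also fails if it takes over 72 s, if anything falls off the work surface, if the arm or the gripper's body presses on something with over 40 N, if the wrist force passes 120 N, or if a joint passes its speed limit or range.

## Robot

A 6-joint arm with a two-finger parallel gripper is mounted at the origin on the work surface. World frame = base frame: x ahead of the robot, y to its left, z up, the work surface at z = 0. Lengths are in mm, angles in degrees, forces in N, time in s.
With the tool pointing down it reaches from about 300 to 775 mm from the base axis. Payload 14.6 kg.
Tool frame: the origin (TCP) lies midway between the tips of the shut fingers; the grasp point (between the pads) lies 19 mm behind it; z points along the fingers, y is the direction in which the jaws open and shut (so a half turn about z gives the same grasp; the last joint's range is limited). The gripper opens to 85 mm and grips with 20 to 120 N. Pads are 22 mm wide; open, the fingers measure 114 mm over their backs; the gripper's body (76 mm by 85 mm) begins 54 mm behind the grasp point. The pads swing forward as they close: fully open they stand 13 mm farther back than shut.
Start: joints at [60.585, 17.183, 87.147, -0, 75.671, -3.816], TCP at [237.641, 496, 231.281] pointing down, gripper open.
Joint ranges: [-173.82, 173.82], [-45.26, 126.66], [13.44, 144.39], [-59.66, 239.66], [0, 175.72], [-146.38, 146.38]. Speed limits (degrees/s): [127.2, 127.2, 147.25, 180, 180, 180].

## Interface

Orientations are given as a 3x3 rotation matrix whose columns are the frame's x, y, z axes.
In Python, from rig import robot gives the robot as it stands.
- The arm moves only by the shell command python3 -m crank 'ROWS'. ROWS is JSON, a list that holds one entry, the list of rows, each a list of 7 numbers: the opening, from -1 (shut) to 1 (fully open), so that 0 is half open, then the shift along the tool's x, y, z in m, then the turn, a rotation vector about the tool's x, y, z in degrees. A call has 1 to 10 rows; each row is the pose to reach, as a shift and turn from the pose measured when the call began, along the tool's axes at that moment; what a row does not reach only later rows make up. A row lasts 1/10 s, in which the tool goes at most 50 mm and 8.59 degrees, less where a joint would pass 70% of its speed; a pose out of reach is approached as far as the arm can. A call with a gripper value outside its range is refused whole. The fingers move at their own pace and stop on an object; the grip force is fixed at half the most. Time passes only in rows, so rows that repeat a pose let the fingers close. It gives the time, the measured TCP pose, the force and the opening at its end, in the units of the state.
- robot.state(): the state, without advancing time (a new reading comes with each control period).
- robot.capture(name): name is "scene" or "top" or "wrist"; returns a dict with "frame" (420x560x3 uint8, blue, green, red), "range_z" (420x560 float32, mm along the optical axis (not along the pixel's ray), 0 where there is no reading), "fx", "fy", "cx", "cy" (pixels), "D" ([k1, k2, p1, p2, k3] as OpenCV has them; the pictures are not rectified), "position" and "rotation" of the camera in the world. Camera axes: x right, y down, z forward; pixel columns grow to the right and rows downward; lengths in mm; the calibration is good to about 2 mm. A picture is of the moment at which its call begins.
- robot.sign_off(): hands the job in, once; it reports no verdict.
The state is a dict: "time_s": time; "joint_positions": joint angles; "joint_velocities": joint speeds; "tau": joint torques, N m; "position": TCP position; "eef_rot": TCP orientation; "wrist_force": force on the tool from outside, world axes, zero at the start; "moment": the same for the moment, N m; "width": opening from 0.0 (shut) to 1.0 (fully open).
Only numpy, scipy, OpenCV 4.12 (cv2) and the standard library are available. Lean on these libraries where they do the work, as an engineer would, in place of code of your own. Each camera call takes 0.05 s, during which the arm holds its last target. There are 200 camera calls.

## Working session

There is one attempt and no reset: what is moved stays moved. The work goes in short steps, Python scripts to look and compute and a shell command to move; the robot and the scene stay as the last step left them, time stands still between calls to the robot, and variables do not carry over. Pictures are saved under pics/ and viewed, about 8 in all and at most 12, crops included, and the job is handed in when it is done.

```bash
mkdir -p pics; ls
python3 - <<'E'
from rig import robot
import cv2,numpy as np
for n in ("top","scene"):
    c=robot.capture(n); cv2.imwrite(f"pics/{n}0.png",c["frame"]); np.savez(f"pics/{n}0.npz",**c)
    print(n,np.round(c["position"]),np.round(c["rotation"],3).tolist(),c["fx"],c["cx"],c["cy"],c["D"])
s=robot.state();print(s)
E
```

```text
pics
top [ 335.    4. 1337.] [[-0.023, -0.99, 0.137], [-1.0, 0.023, 0.0], [-0.003, -0.137, -0.991]] 539.263413816977 290.07569377559014 203.4898899778511 [-0.13144376  0.          0.          0.          0.        ]
scene [1025.  867.  928.] [[-0.863, 0.334, -0.38], [0.506, 0.557, -0.658], [-0.009, -0.76, -0.65]] 479.1343384383498 282.85706402295756 209.19445776385834 [-0.14990861  0.          0.          0.          0.        ]
{'time_s': 0.1, 'joint_positions': array([ 6.05831137e+01,  1.72104085e+01,  8.71766107e+01, -6.11878416e-04,
        7.56716792e+01, -3.81420832e+00]), 'joint_velocities': array([-0.00434892,  0.00966922,  0.03559745, -0.03100444, -0.14385152,
        0.08827009]), 'tau': array([-1.03730887e-03, -5.44377673e+01, -3.62368011e+01, -6.74174112e-05,
        3.03643217e-03,  6.39194263e-05]), 'position': array([237.55497875, 495.81403224, 230.79853889]), 'eef_rot': array([[-9.01813460e-01,  4.32125259e-01, -4.94170345e-04],
       [ 4.32125538e-01,  9.01813015e-01, -8.97473665e-04],
       [ 5.78282091e-05, -1.02289746e-03, -9.99999475e-01]]), 'wrist_force': array([ 0.8083711 , -0.99978976,  0.68478816]), 'moment': array([-0.05027853,  0.01030135,  0.00715017]), 'width': 0.9997195956897428}
```

View pics/top0.png

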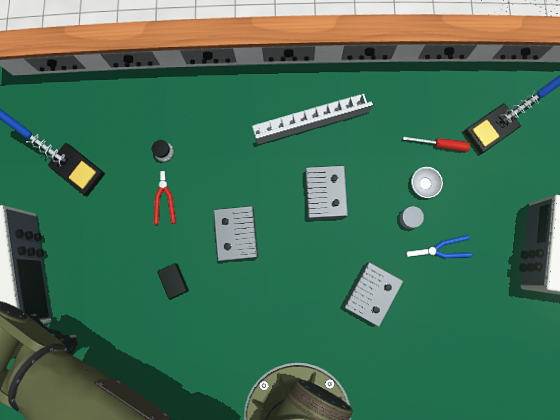

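View pics/scene0.png

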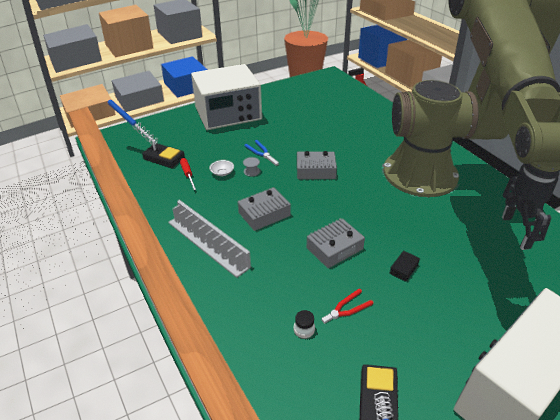

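The top view shows three load-like blocks at pixels (326,192), (236,234) and (374,294). The one at (326,192) is farthest from the base at about (298,400). Its posts are on the right, so its flat side faces left (+y). The fence face runs from about (255,138) to (372,107). Next I'll measure both.

```bash
cat > h.py <<'E'
from rig import robot
import cv2,numpy as np
def cloud(c):
    h,w=c["range_z"].shape
    uv=np.stack(np.meshgrid(np.arange(w),np.arange(h)),-1).reshape(-1,1,2).astype(np.float32)
    K=np.array([[c["fx"],0,c["cx"]],[0,c["fy"],c["cy"]],[0,0,1]],float)
    n=cv2.undistortPoints(uv,K,np.array(c["D"],float)).reshape(h,w,2)
    r=np.dstack([n,np.ones((h,w))])@np.array(c["rotation"]).T
    z=c["range_z"].astype(float)
    P=r*z[...,None]+c["position"]; P[z==0]=np.nan
    return P,r
def onplane(c,r,u,v,z):
    d=r[int(v),int(u)]; return c["position"]+d*(z-c["position"][2])/d[2]
def rect(P,lo,hi,xr,yr):
    m=(P[...,2]>lo)&(P[...,2]<hi)&(P[...,0]>xr[0])&(P[...,0]<xr[1])&(P[...,1]>yr[0])&(P[...,1]<yr[1])
    m=cv2.morphologyEx(m.astype(np.uint8),cv2.MORPH_OPEN,np.ones((2,2)))>0
    pts=P[m][:,:2].astype(np.float32)
    return m,pts,cv2.minAreaRect(pts)
E
python3 - <<'E'
from h import *
c=dict(np.load("pics/top0.npz")); P,r=cloud(c)
for n,(u,v) in dict(load=(322,200),l2=(245,240),l3=(365,290),bench=(280,270),fence=(310,118),fl=(258,133),fr=(365,100),jar=(162,150),cut=(164,190),cutend=(174,222),cuttop=(163,172),encl=(172,281),dish=(426,183),spool=(411,217),sdtip=(405,139),pl=(432,251),pltip=(408,254)).items(): print(n,np.round(P[v,u]))
p=P[192,326]
m,pts,R=rect(P,38,58,(p[0]-100,p[0]+100),(p[1]-100,p[1]+100)); print("load",len(pts),R,cv2.boxPoints(R).round())
f=P[118,310]
m,pts,R=rect(P,53,70,(f[0]-130,f[0]+130),(f[1]-200,f[1]+200)); print("fence top",len(pts),R,cv2.boxPoints(R).round())
m,pts,R=rect(P,5,70,(f[0]-130,f[0]+130),(f[1]-200,f[1]+200)); print("fence all",len(pts),R,cv2.boxPoints(R).round())
i=c["frame"][70:320,200:460];cv2.imwrite("pics/crop0.png",cv2.resize(i,None,fx=3,fy=3,interpolation=cv2.INTER_CUBIC)[:600])
E
```

```text
load [520. -73.  45.]
l2 [428. 115.  46.]
l3 [ 302. -168.   51.]
bench [355.  33.   5.]
fence [737. -51.  10.]
fl [701.  82.   8.]
fr [ 784. -195.    5.]
jar [653. 317.  51.]
cut [560. 320.  12.]
cutend [478. 294.  14.]
cuttop [606. 323.  12.]
encl [333. 295.  31.]
dish [ 563. -339.    8.]
spool [ 474. -288.   45.]
sdtip [ 676. -290.   17.]
pl [ 391. -343.   15.]
pltip [ 386. -284.   11.]
load 1867 ((540.0122680664062, -87.76316833496094), (123.42485046386719, 96.40264129638672), 3.1741786003112793) [[ 476.  -43.]
 [ 481. -139.]
 [ 604. -132.]
 [ 599.  -36.]]
fence top 621 ((727.60791015625, -66.33175659179688), (35.71864318847656, 313.67071533203125), 17.144981384277344) [[ 664.   78.]
 [ 757. -221.]
 [ 791. -211.]
 [ 698.   89.]]
fence all 1965 ((736.96435546875, -63.51026916503906), (47.45845031738281, 313.9259338378906), 15.508065223693848) [[ 672.   81.]
 [ 756. -221.]
 [ 802. -208.]
 [ 718.   94.]]
```

View pics/crop0.png

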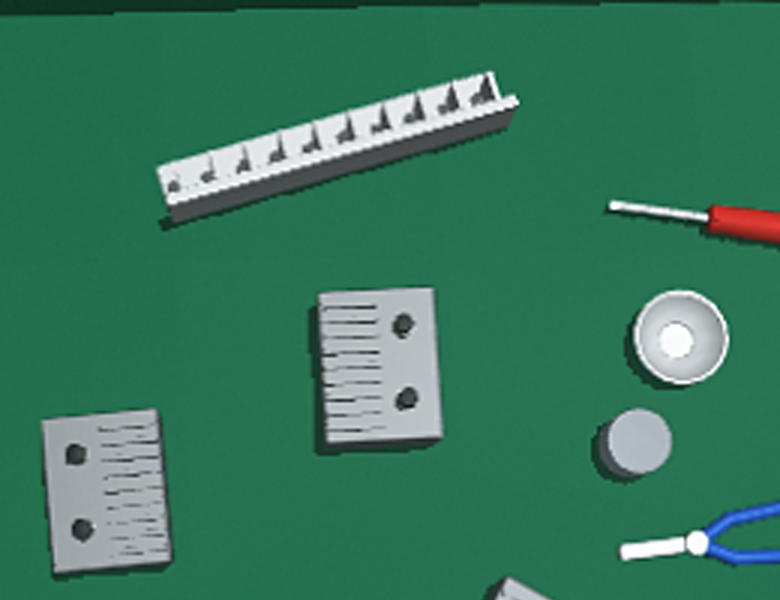

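The crop confirms it: ribs on the left (flat side), posts at crop (403,325) and (406,398), and the fence's front top edge from (168,204) to (517,100). Now I'll cast rays onto the known heights for the corners and edges.

```bash
cat >> h.py <<'E'
def ray(c,u,v,z):
    K=np.array([[c["fx"],0,c["cx"]],[0,c["fy"],c["cy"]],[0,0,1]],float)
    n=cv2.undistortPoints(np.array([[[u,v]]],np.float32),K,np.array(c["D"],float)).ravel()
    d=np.array(c["rotation"])@np.array([n[0],n[1],1]); return c["position"]+d*(z-c["position"][2])/d[2]
E
python3 - <<'E'
from h import *
c=dict(np.load("pics/top0.npz"))
o=lambda x,y:((x+.5)/3-.5+200,(y+.5)/3-.5+70)
def seg(n,a,b,z):
    A,B=ray(c,*o(*a),z),ray(c,*o(*b),z); d=A-B; print(n,A.round(1),B.round(1),"len",np.linalg.norm(d).round(1),"normal yaw",np.degrees(np.arctan2(-d[0],d[1])).round(2),"mid",((A+B)/2).round(1))
seg("fence top",(167,205),(518,100),60)
seg("fence bot",(175,223),(510,125),0)
seg("flat top",(318,292),(327,442),46); seg("rear top",(433,288),(441,438),46)
seg("far",(318,292),(433,288),46); seg("near",(327,442),(441,438),46)
seg("posts",(403,325),(406,398),61)
# scene view check: fence
E
```

```text
fence top [674.7  85.5  60. ] [ 757.5 -204.5   60. ] len 301.6 normal yaw 15.95 mid [716.1 -59.5  60. ]
fence bot [674.7  82.7   0. ] [ 755.  -206.3    0. ] len 299.9 normal yaw 15.54 mid [714.9 -61.8   0. ]
flat top [602.5 -35.6  46. ] [479.6 -39.5  46. ] len 122.9 normal yaw -88.17 mid [541.1 -37.6  46. ]
rear top [ 603.7 -129.4   46. ] [ 480.7 -131.3   46. ] len 123.1 normal yaw -89.12 mid [ 542.2 -130.3   46. ]
far [602.5 -35.6  46. ] [ 603.7 -129.4   46. ] len 93.8 normal yaw 0.75 mid [603.1 -82.5  46. ]
near [479.6 -39.5  46. ] [ 480.7 -131.3   46. ] len 91.8 normal yaw 0.67 mid [480.2 -85.4  46. ]
posts [ 570.9 -102.6   61. ] [ 511.7 -102.9   61. ] len 59.2 normal yaw -89.66 mid [ 541.3 -102.8   61. ]
```

```bash
python3 -m crank '[[[-1,-0.04,-0.022,0,0,0,6],[-1,-0.08,-0.044,0,0,0,13],[-1,-0.12,-0.065,0,0,0,20],[-1,-0.16,-0.087,0,0,0,26],[-1,-0.2,-0.109,0,0,0,33],[-1,-0.24,-0.131,0,0,0,40],[-1,-0.28,-0.152,0,0,0,46],[-1,-0.32,-0.174,0,0,0,52],[-1,-0.36,-0.196,0,0,0,58],[-1,-0.4,-0.218,0,0,0,63]]]'; python3 -c "
from rig import robot;s=robot.state();print(s['position'],s['eef_rot'],s['joint_positions'],s['wrist_force'])"
```

```text
time_s: 1.1
position: [504.8, 124.6, 230.8]
eef_rot: [[-0.02, 1.0, -0.001], [1.0, 0.02, -0.001], [-0.001, -0.001, -1.0]]
wrist_force: [-0.0, 0.3, 0.1]
width: -0.002
[504.79524994 124.61234928 230.83844393] [[-2.01184269e-02  9.99797283e-01 -8.01062298e-04]
 [ 9.99797195e-01  2.01176870e-02 -9.21149139e-04]
 [-9.04846886e-04 -8.19431910e-04 -9.99999255e-01]] [ 9.85100047e+00  1.34005588e+01  9.19918726e+01 -4.57779062e-02
  7.46618236e+01  8.71037239e+00] [-0.00563517  0.31525549  0.11750784]
```

```bash
python3 -m crank '[[[-1,-0.04,0.03,0,0,0,0],[-1,-0.08,0.06,0,0,0,0],[-1,-0.118,0.087,0.03,0,0,0],[-1,-0.118,0.087,0.07,0,0,0],[-1,-0.118,0.087,0.11,0,0,0],[-1,-0.118,0.087,0.15,0,0,0],[-1,-0.118,0.087,0.18,0,0,0],[-1,-0.118,0.087,0.205,0,0,0],[-1,-0.118,0.087,0.216,0,0,0],[-1,-0.118,0.087,0.216,0,0,0]]]'
```

```text
time_s: 2.1
position: [593.2, 8.2, 13.6]
eef_rot: [[-0.02, 1.0, -0.003], [1.0, 0.02, -0.001], [-0.001, -0.003, -1.0]]
wrist_force: [0.0, -0.1, 0.2]
width: 0.002
```

```bash
python3 -m crank '[[[-1,-0.015,0,0,0,0,0],[-1,-0.028,0,0,0,0,0],[-1,-0.033,0.001,0,0,0,0],[-1,-0.037,0.002,0,0,0,3],[-1,-0.042,0.004,0,0,0,6],[-1,-0.048,0.007,0,0,0,9],[-1,-0.053,0.009,0,0,0,12],[-1,-0.058,0.011,0,0,0,15],[-1,-0.063,0.013,0,0,0,18],[-1,-0.063,0.013,0,0,0,18]]]'
python3 - <<'E'
from h import *
c=robot.capture("top"); cv2.imwrite("pics/top1.png",c["frame"]); np.savez("pics/top1.npz",**c)
i=c["frame"][70:280,220:460];cv2.imwrite("pics/crop1.png",cv2.resize(i,None,fx=3,fy=3,interpolation=cv2.INTER_CUBIC)[:600])
E
```

```text
time_s: 3.1
position: [608.2, -55.3, 14.5]
eef_rot: [[0.291, 0.957, -0.002], [0.957, -0.291, -0.001], [-0.001, -0.001, -1.0]]
wrist_force: [0.7, -0.3, 0.2]
width: -0.005
```

View pics/crop1.png

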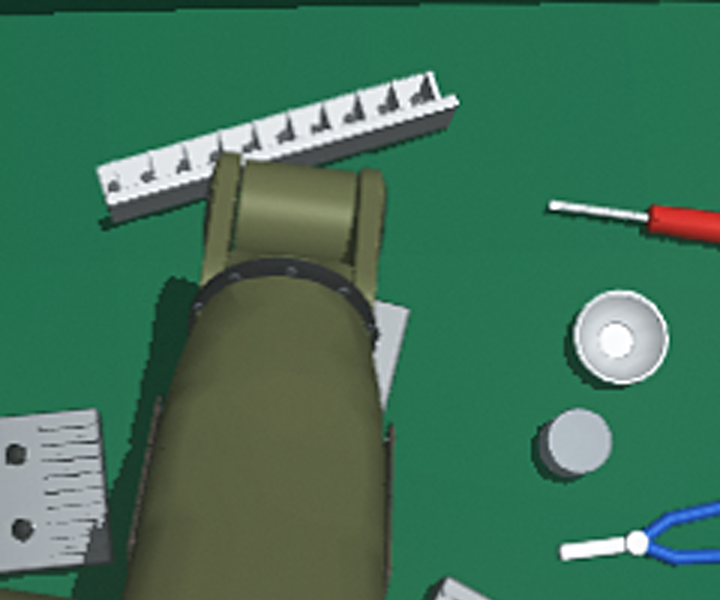

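The arm covers most of the block. The far rear corner is visible at crop (408,310), and its rear edge has turned about 17° clockwise, as planned. I'll carry on to about 42°.

```bash
python3 -m crank '[[[-1,-0.005,0.002,0,0,0,3],[-1,-0.010,0.0045,0,0,0,6],[-1,-0.015,0.0065,0,0,0,9],[-1,-0.020,0.009,0,0,0,12],[-1,-0.026,0.011,0,0,0,15],[-1,-0.031,0.0125,0,0,0,18],[-1,-0.036,0.0135,0,0,0,21],[-1,-0.0415,0.0145,0,0,0,24],[-1,-0.0415,0.0145,0,0,0,24]]]'; python3 -m crank '[[[-1,0.03,0,0,0,0,0],[-1,0.05,0,0,0,0,0],[-1,0.05,0,-0.04,0,0,0],[-1,0.05,0,-0.08,0,0,0],[-1,0.05,0,-0.12,0,0,0],[-1,0.05,0,-0.16,0,0,0],[-1,0.09,-0.03,-0.16,0,0,0],[-1,0.13,-0.06,-0.16,0,0,0],[-1,0.16,-0.09,-0.16,0,0,0],[-1,0.16,-0.09,-0.16,0,0,0]]]'
python3 - <<'E'
from h import *
c=robot.capture("top"); cv2.imwrite("pics/top2.png",c["frame"]); np.savez("pics/top2.npz",**c)
i=c["frame"][70:280,220:460];cv2.imwrite("pics/crop2.png",cv2.resize(i,None,fx=3,fy=3,interpolation=cv2.INTER_CUBIC)[:600])
E
```

```text
time_s: 4.05
position: [609.5, -99.5, 14.3]
eef_rot: [[0.654, 0.757, -0.002], [0.757, -0.654, -0.001], [-0.003, -0.001, -1.0]]
wrist_force: [0.2, 0.7, 0.4]
width: 0.002
time_s: 5.05
position: [645.6, 85.6, 174.0]
eef_rot: [[0.648, 0.762, -0.003], [0.762, -0.648, -0.001], [-0.002, -0.002, -1.0]]
wrist_force: [0.8, -0.9, -0.5]
width: 0.0
```

View pics/crop2.png

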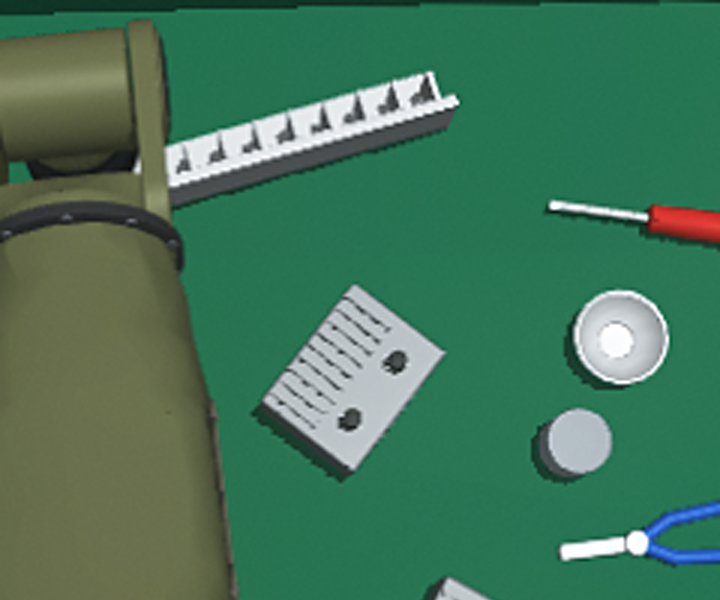

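The block is clear in this view, turned about 40°. Its corners are at crop (353,285), (444,352), (352,471) and (263,404), and its posts at (396,361) and (349,419).

```bash
cat >> h.py <<'E'
FC=np.array([715.5,-60.6]);FY=np.radians(15.75)
def pose(c,quad,ox,oy,s=3):
    # quad: flat-far, rear-far, rear-near, flat-near pixel corners of the top (z 46)
    q=[ray(c,(x+.5)/s-.5+ox,(y+.5)/s-.5+oy,46)[:2] for x,y in quad]
    ctr=np.mean(q,0); e=(q[0]+q[3]-q[1]-q[2])/2; g=(q[3]+q[2]-q[0]-q[1])/2
    a=np.arctan2(*e[::-1]); b=np.arctan2(*g[::-1])-np.pi/2
    R=np.array([[np.cos(FY),np.sin(FY)],[-np.sin(FY),np.cos(FY)]])
    print("ctr",ctr.round(1),"dims",np.linalg.norm(e).round(1),np.linalg.norm(g).round(1),"yaw",np.degrees([a,b]).round(2),"fence frame",(R@(ctr-FC)).round(1),"corners",np.round(q).tolist())
E
python3 - <<'E'
from h import *
c=dict(np.load("pics/top2.npz")); pose(c,[(353,285),(444,352),(352,471),(263,404)],220,70)
E
```

```text
ctr [ 530.3 -110.6] dims 90.6 122.7 yaw [51.5  51.11] fence frame [-191.8    2.1] corners [[607.0, -113.0], [550.0, -185.0], [455.0, -107.0], [510.0, -37.0]]
```

```bash
python3 -m crank '[[[-1,-0.045,-0.001,0,0,0,0],[-1,-0.09,-0.002,0,0,0,0],[-1,-0.135,-0.003,0,0,0,-1],[-1,-0.18,-0.004,0,0,0,-2],[-1,-0.225,-0.005,0,0,0,-2],[-1,-0.27,-0.006,0,0,0,-2],[-1,-0.309,-0.006,0,0,0,-2],[-1,-0.309,-0.006,0.03,0,0,-2],[-1,-0.309,-0.006,0.07,0,0,-2],[-1,-0.309,-0.006,0.11,0,0,-2]]]';python3 -m crank '[[[-1,0,0,0.03,0,0,0],[-1,0,0,0.045,0,0,0],[-1,0,0,0.05,0,0,0],[-1,0,0,0.05,0,0,0]]]'
```

```text
time_s: 6.1
position: [440.1, -149.3, 64.3]
eef_rot: [[0.622, 0.783, -0.001], [0.783, -0.622, -0.002], [-0.003, 0.001, -1.0]]
wrist_force: [0.8, 0.2, 0.0]
width: 0.0
time_s: 6.5
position: [439.8, -149.9, 14.2]
eef_rot: [[0.622, 0.783, -0.002], [0.783, -0.622, -0.002], [-0.003, 0.0, -1.0]]
wrist_force: [0.5, -0.0, -0.1]
width: -0.003
```

```bash
python3 -m crank '[[[-1,0.02,0,0,0,0,0],[-1,0.0285,0,0,0,0,0],[-1,0.033,-0.003,0,0,0,3],[-1,0.037,-0.0055,0,0,0,6],[-1,0.042,-0.008,0,0,0,9],[-1,0.047,-0.0105,0,0,0,12],[-1,0.0515,-0.0125,0,0,0,15],[-1,0.0565,-0.014,0,0,0,18],[-1,0.0615,-0.0155,0,0,0,21],[-1,0.0665,-0.017,0,0,0,24]]]'
```

```text
time_s: 7.5
position: [468.0, -87.6, 15.1]
eef_rot: [[0.887, 0.461, -0.001], [0.461, -0.887, -0.003], [-0.002, 0.002, -1.0]]
wrist_force: [-4.6, -4.5, 5.2]
width: -0.001
```

```bash
python3 -m crank '[[[-1,0.0045,-0.003,0,0,0,3],[-1,0.009,-0.0055,0,0,0,6],[-1,0.015,-0.009,0,0,0,10],[-1,0.015,-0.009,0,0,0,10],[-1,-0.005,-0.0125,0,0,0,10],[-1,-0.024,-0.016,0,0,0,10],[-1,-0.024,-0.016,-0.05,0,0,10],[-1,-0.024,-0.016,-0.1,0,0,10],[-1,-0.024,-0.016,-0.15,0,0,10],[-1,-0.06,0.02,-0.15,0,0,10]]]';python3 -m crank '[[[-1,-0.03,0.045,0,0,0,0],[-1,-0.06,0.09,0,0,0,0],[-1,-0.06,0.13,0,0,0,0],[-1,-0.06,0.17,0,0,0,0],[-1,-0.06,0.19,0,0,0,0]]]'
python3 - <<'E'
from h import *
c=robot.capture("top"); cv2.imwrite("pics/top3.png",c["frame"]); np.savez("pics/top3.npz",**c)
i=c["frame"][70:280,220:460];cv2.imwrite("pics/crop3.png",cv2.resize(i,None,fx=3,fy=3,interpolation=cv2.INTER_CUBIC)[:600])
E
```

```text
time_s: 8.5
position: [427.6, -130.3, 172.1]
eef_rot: [[0.951, 0.308, 0.01], [0.308, -0.951, -0.007], [0.008, 0.01, -1.0]]
wrist_force: [1.1, -1.4, -1.4]
width: 0.001
time_s: 9.0
position: [429.1, -332.6, 174.1]
eef_rot: [[0.951, 0.309, 0.011], [0.309, -0.951, -0.008], [0.008, 0.011, -1.0]]
wrist_force: [-1.0, 0.3, -0.9]
width: 0.002
```

View pics/crop3.png

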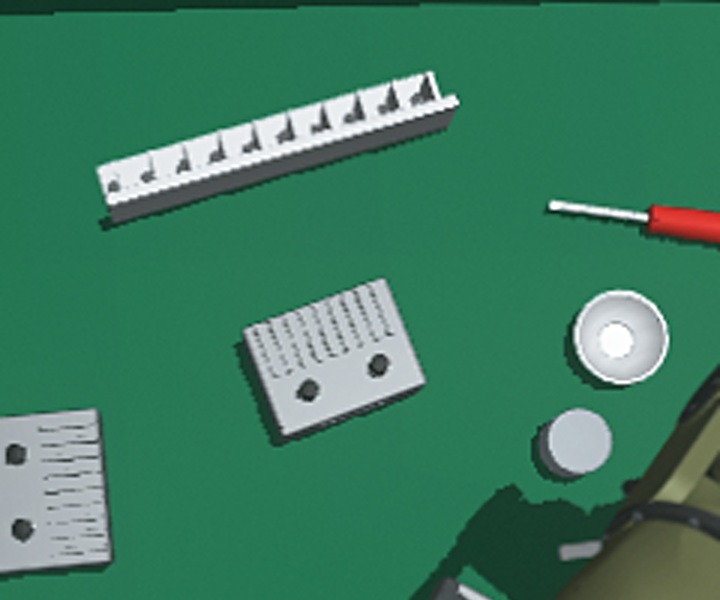

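The block now nearly faces the fence. Its corners are at crop (384,280), (425,381), (283,435) and (244,330).

Run:
```python
from h import *
c=dict(np.load("pics/top3.npz")); pose(c,[(384,280),(425,381),(283,435),(244,330)],220,70)
```

```text
ctr [548.2 -95.8] dims 90.2 122.4 yaw [19.14 19.08] fence frame [-170.6   11.5] corners [[610.0, -139.0], [526.0, -169.0], [485.0, -53.0], [571.0, -23.0]]
```

```bash
python3 -m crank '[[[0.6,0.02,-0.045,0,0.6,-0.5,1],[0.6,0.04,-0.09,0,0.6,-0.5,2.2],[0.6,0.06,-0.135,0,0.6,-0.5,2.2],[0.6,0.08,-0.175,0,0.6,-0.5,2.2],[0.6,0.099,-0.192,0,0.6,-0.5,2.2],[0.6,0.099,-0.192,0.03,0.6,-0.5,2.2],[0.6,0.099,-0.192,0.07,0.6,-0.5,2.2],[0.6,0.099,-0.192,0.1,0.6,-0.5,2.2],[0.6,0.099,-0.192,0.12,0.6,-0.5,2.2],[0.6,0.099,-0.192,0.12,0.6,-0.5,2.2]]]'
python3 - <<'E'
from h import *
c=robot.capture("wrist"); cv2.imwrite("pics/wrist0.png",c["frame"])
E
```

```text
time_s: 10.05
position: [464.5, -121.2, 50.8]
eef_rot: [[0.962, 0.274, -0.003], [0.274, -0.962, 0.0], [-0.003, -0.001, -1.0]]
wrist_force: [0.1, 0.4, 0.2]
width: 0.805
```

View pics/wrist0.png

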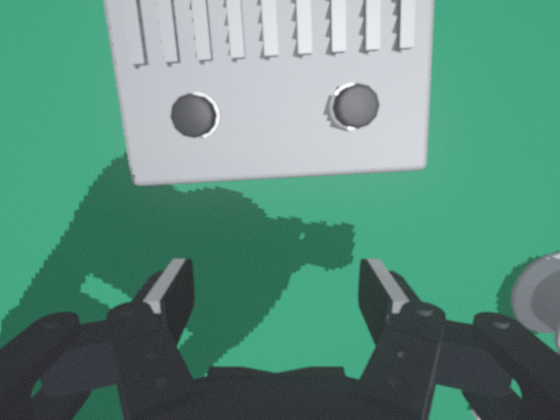

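The wrist view shows the block nearly square ahead: rear edge from (135,183) to (427,168), posts at (194,116) and (355,106). The open fingers sit centred behind it. Next I'll lower them and push straight.

```bash
python3 -m crank '[[[0.6,0,0,0.025,0,0,0],[0.6,0,0,0.042,0,0,0],[0.6,0.01,0,0.042,0,0,0],[0.6,0.02,0,0.042,0,0,0],[0.6,0.026,0,0.042,0,0,0],[0.6,0.032,0,0.042,0,0,0],[0.6,0.038,0,0.042,0,0,0],[0.6,0.044,0,0.042,0,0,0],[0.6,0.05,0,0.042,0,0,0],[0.6,0.056,0,0.042,0,0,0]]]'; python3 -m crank '[[[0.6,0.007,0,0,0,0,0],[0.6,0.014,0,0,0,0,0],[0.6,0.021,0,0,0,0,0],[0.6,0.028,0,0,0,0,0],[0.6,0.035,0,0,0,0,0],[0.6,0.042,0,0,0,0,0],[0.6,0.049,0,0,0,0,0],[0.6,0.056,0,0,0,0,0],[0.6,0.06,0,0,0,0,0],[0.6,0.06,0,0,0,0,0]]]'
python3 - <<'E'
from h import *
s=robot.state(); d=s["position"][:2]-FC; print("tcp fence x,y",d@[np.cos(FY),np.sin(FY)],d@[-np.sin(FY),np.cos(FY)])
c=robot.capture("wrist"); cv2.imwrite("pics/wrist1.png",c["frame"])
E
```

```text
time_s: 11.1
position: [519.5, -106.3, 11.5]
eef_rot: [[0.962, 0.274, -0.002], [0.274, -0.962, -0.001], [-0.002, 0.0, -1.0]]
wrist_force: [-8.2, -2.7, 5.5]
width: 0.798
time_s: 12.1
position: [578.2, -89.6, 12.3]
eef_rot: [[0.962, 0.274, -0.0], [0.274, -0.962, -0.001], [-0.001, 0.001, -1.0]]
wrist_force: [0.7, 0.2, -0.4]
width: 0.798
tcp fence x,y -140.02272762737772 9.313764085937466
```

View pics/wrist1.png

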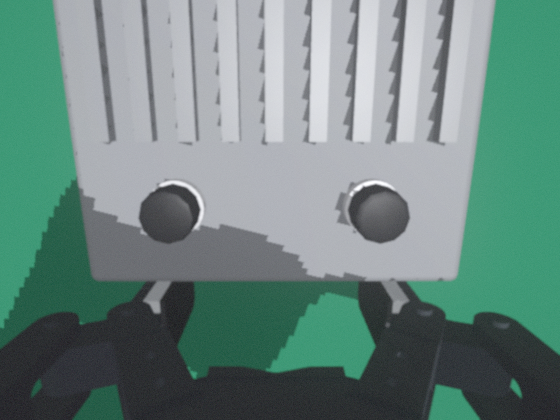

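The block now sits square against both fingers: its rear edge is level from (93,278) to (458,278), and the fingers stay clear of the posts. I expect about 34 mm to go, so I'll finish slowly and watch the force.

```bash
python3 -m crank '[[[0.6,0.005,0,0,0,0,0],[0.6,0.01,0,0,0,0,0],[0.6,0.015,0,0,0,0,0],[0.6,0.019,0,0,0,0,0],[0.6,0.022,0,0,0,0,0],[0.6,0.024,0,0,0,0,0],[0.6,0.026,0,0,0,0,0],[0.6,0.027,0,0,0,0,0],[0.6,0.028,0,0,0,0,0]]]'; python3 -m crank '[[[0.6,0.001,0,0,0,0,0],[0.6,0.002,0,0,0,0,0],[0.6,0.003,0,0,0,0,0]]]';python3 -m crank '[[[0.6,0.001,0,0,0,0,0],[0.6,0.002,0,0,0,0,0]]]'
```

```text
time_s: 13.05
position: [605.0, -82.0, 12.5]
eef_rot: [[0.962, 0.275, -0.001], [0.275, -0.962, -0.001], [-0.001, 0.001, -1.0]]
wrist_force: [-7.0, -2.3, 2.1]
width: 0.798
time_s: 13.35
position: [607.7, -81.1, 12.5]
eef_rot: [[0.962, 0.275, -0.002], [0.275, -0.962, -0.001], [-0.002, 0.001, -1.0]]
wrist_force: [-6.4, -1.2, 0.2]
width: 0.796
time_s: 13.55
position: [608.2, -80.9, 12.5]
eef_rot: [[0.962, 0.274, -0.007], [0.274, -0.962, -0.001], [-0.007, -0.0, -1.0]]
wrist_force: [-26.6, -4.3, 13.1]
width: 0.801
```

The wrist force jumped to 27 N with the tool stopped, so the block is on the fence. I'll back off, move aside and check.

```bash
python3 -m crank '[[[0.6,-0.003,0,0,0,0,0],[0.6,-0.015,0,0,0,0,0],[0.6,-0.04,0,0,0,0,0],[0.6,-0.07,0,0,0,0,0],[0.6,-0.07,0,-0.04,0,0,0],[0.6,-0.07,0,-0.08,0,0,0],[0.6,-0.07,0,-0.12,0,0,0],[0.6,-0.07,0,-0.15,0,0,0],[0.6,-0.07,0,-0.15,0,0,0]]]';python3 -m crank '[[[0.6,-0.03,0.04,0,0,0,0],[0.6,-0.07,0.08,0,0,0,0],[0.6,-0.09,0.12,0,0,0,0],[0.6,-0.11,0.16,0,0,0,0],[0.6,-0.11,0.2,0,0,0,0],[0.6,-0.11,0.22,0,0,0,0],[0.6,-0.11,0.22,0,0,0,0]]]'
python3 - <<'E'
from h import *
c=robot.capture("top"); np.savez("pics/top4.npz",**c)
i=c["frame"][70:280,220:460];cv2.imwrite("pics/crop4.png",cv2.resize(i,None,fx=3,fy=3,interpolation=cv2.INTER_CUBIC)[:600])
a=np.load("pics/top0.npz")["frame"]; d=cv2.absdiff(a,c["frame"]).max(2)
for n,(u,v) in dict(jar=(162,150),cut=(164,195),encl=(172,281),dish=(426,183),spool=(411,217),sd=(435,143),pl=(432,251)).items(): print(n,(d[v-25:v+25,u-25:u+25]>40).sum())
E
```

```text
time_s: 14.45
position: [544.0, -100.1, 167.9]
eef_rot: [[0.962, 0.275, 0.002], [0.275, -0.962, -0.003], [0.001, 0.004, -1.0]]
wrist_force: [0.1, -0.7, -1.2]
width: 0.799
time_s: 15.15
position: [498.8, -344.0, 167.8]
eef_rot: [[0.962, 0.273, 0.002], [0.273, -0.962, -0.004], [0.001, 0.004, -1.0]]
wrist_force: [-0.4, 0.7, 0.2]
width: 0.798
jar 0
cut 0
encl 0
dish 478
spool 1519
sd 55
pl 2372
```

View pics/crop4.png

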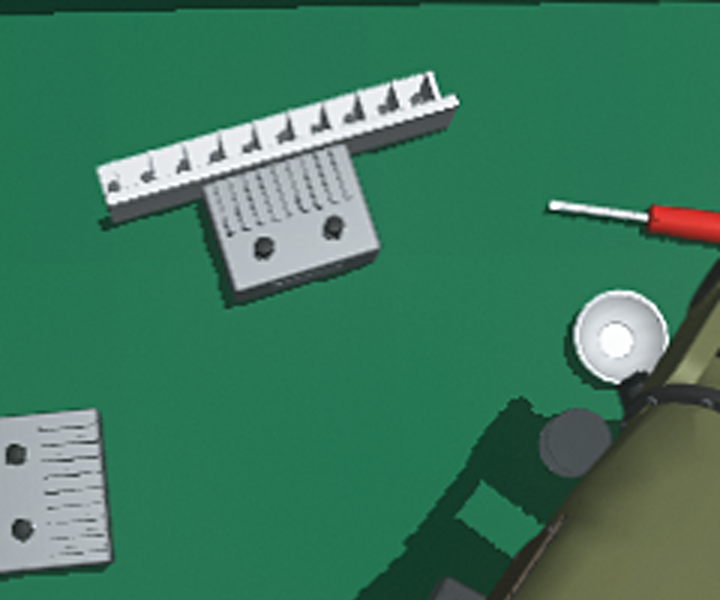

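Flush by eye. The rear edge runs from crop (236,292) to (380,248), and the dish, spool and screwdriver are where they were. I'll check the rear edge numerically against the fence and take a close crop from the scene camera.

Run:
```python
from h import *
c=dict(np.load("pics/top4.npz"));o=lambda x,y:((x+.5)/3-.5+220,(y+.5)/3-.5+70)
A,B=ray(c,*o(236,292),46)[:2],ray(c,*o(380,248),46)[:2];d=A-B
fa,fb=ray(c,*o(107,207),60)[:2],ray(c,*o(458,101),60)[:2];fd=fa-fb
print("rear yaw",np.degrees(np.arctan2(-d[0],d[1])),np.linalg.norm(d),"fence yaw",np.degrees(np.arctan2(-fd[0],fd[1])),np.linalg.norm(fd))
n=np.array([-fd[1],fd[0]])/-np.linalg.norm(fd); t=fd/np.linalg.norm(fd); m=(A+B)/2
print("rear to face",((fa+fb)/2-m)@n,"y",(m-(fa+fb)/2)@t)
s=robot.capture("scene"); i=s["frame"][185:295,150:300]
cv2.imwrite("pics/scene1.png",cv2.resize(i,None,fx=5,fy=5,interpolation=cv2.INTER_CUBIC))
```

```text
rear yaw 16.018566252591206 123.52388265467846 fence yaw 16.097562560269328 301.8029906143188
rear to face 96.02761597967748 y 9.3972260429474
```

View pics/scene1.png

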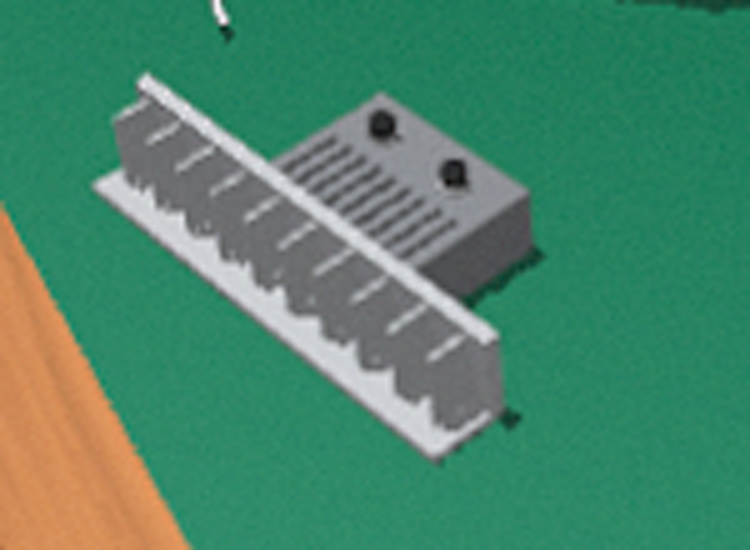

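The scene view shows the block up against the plate with no visible gap. The rear edge is parallel to the fence within 0.1° and 96 mm from the face (95 mm if flush). I'm handing in.

```bash
python3 -c "
from rig import robot;print(robot.sign_off(), robot.state()['time_s'])"
```

```text
the job is handed in; nothing more can be done
the job is handed in; nothing more can be done
```

The load block is resting flush against the fence and the job is handed in. The last clock reading was about 15 s, against the 72 s limit.

- **How it was turned:** I pushed the block (the look-alike farthest from the base) clockwise by the flat side's far corner. I finished the turn by pushing the opposite rear corner with the fingers shut. It then faced the fence within about 3.4° (0.06 rad), 123 mm clear.
- **How it was seated:** I pushed it straight up from behind with the fingers opened as a two-point pusher. The wrist force rose to 27 N as it met the fence, and I backed off clear.

**Last checks:**
- The block's rear edge is parallel to the fence within about 0.1° and measures 96 mm from the face, where flush would be 95 mm. The 1 mm difference is within the 2 mm calibration.
- The block's centre is about 9 mm from the fence's middle.
- The last scene-camera picture shows no gap between block and fence.
- In every picture the fingers stayed clear of the binding posts.
- **Bystanders:** The jar, cutters and enclosure showed no image change. The dish, spool and screwdriver looked unmoved by eye, though the arm and its shadow spoiled the image comparison for them.
- **Not confirmed:** The needle-nose pliers were hidden under the arm in the last picture. The arm only passed more than 160 mm above them.

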